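# Load a slide tray past the spring gate of a loading lane

### The job

Load the black slide tray into its lane: with one fingertip press the long hinged flap beside the lane right down and keep it down, so that the spring gate stays sunk below the lane floor, while the other fingertip pushes the tray along the lane, over the gate, fully home against the end stop. Then take the hand away so that the flap rises and the gate stands up again behind the tray. Only press and push: the tray stays flat on the lane floor and is never lifted, the gate must not come up under it, and the things standing around stay where they are.

Things in the scene. Friction and masses are not known exactly. Their poses are not given: they have to be found in the camera images.
- loader: Tray loader fixed to the worktop: grey base plate carrying a bare aluminium lane (straight chute). Origin at worktop height on the lane's centreline at the gate; x along the lane in the pushing direction (away from the robot), y to the left, towards the flap, z up. Lane floor 30 mm above the worktop, from x = -165 to +120 mm; the entry end is open.
- gate_line (a point): Middle of the gate line on the lane floor (30 mm above the loader's origin). The lane is 48 mm wide between walls 4 mm thick, 8 mm above the floor, with a flared mouth beyond x = -135 mm. The gate leaf is a steel plate 6 mm thick (3 mm either side of this line), 36 mm wide, standing 13 mm above the floor when closed; the tray cannot push it open.
- end_stop (a point): Foot of the end stop's face on the lane floor, 120 mm past the gate line; the stop stands 15 mm above the floor.
- gate (a joint): Hinge of gate leaf and flap (one rigid part), rad: 0 = closed (leaf up, flap sloping up towards the lane); 0.18 = flap down on its hard stop; above 0.135 the leaf is below the floor. A spring closes it: about 6 N on the flap's middle line, 3.5 N at its lane edge, presses it fully down. Hinge axis along the lane at loader y = +98 mm, 30 mm above the worktop.
- flap_mid (a point): Middle of the top face of the grey ribbed press flap (moves with it): 235 mm along the lane (loader x = -205 to +30 mm), 52 mm wide (y = +36 to +88 mm). Pressed fully down it lies level, its top 34 mm above the worktop, 4 mm above the lane floor, so a second fingertip level with the one on it, in the lane, stands right to push the tray. A fingertip can slide along it.
- slide_tray: Slide tray, its cover fixed shut: flat, black, 110 mm long (its x axis, along the lane), 42 mm wide in the lane plus a 4 mm tab on the left above the wall, 12 mm high, about 60 g; loose on the lane floor, 10 to 40 mm before the gate. Origin at the centre of its underside. Pushed at its flat rear (-x) end.
- home (a point): Where the tray's origin is when the tray is home against the end stop: 65 mm past the gate line, on the lane floor, leaving 7 mm between gate leaf and tray. Fixed to the loader.
- vial: Bystander: a vial with black cap standing to the left of the lane's far end, 27 mm across, 74 mm tall; origin at its foot.
- beaker: Bystander: a glass beaker standing to the left of the flap near the lane's entry, 66 mm across, 62 mm tall; origin at its foot.
- petri: Bystander: a petri dish on the worktop in front of the analyser, 62 mm across, 15 mm tall; origin at its underside.
- marker: Bystander: a blue marker pen 127 mm long lying on the worktop to the right; origin at its middle.

How it is judged:
By the outcome, as a careful person would: the job done as asked, in the order asked, and still so for the second after the job is handed in, with the robot touching nothing.
It also fails if it takes over 38 s, if anything falls off the work surface, if the arm or the gripper's body presses on something with over 40 N, if the wrist force passes 120 N, or if a joint passes its speed limit or range.

### The arm

A 6-joint arm with a two-finger parallel gripper is mounted at the origin on a cart in front of the work surface, level with it; the furniture and walls round the work are solid. World frame = base frame: x ahead of the robot, y to its left, z up, the work surface at z = 0. Lengths are in m, angles in degrees, forces in N, time in s.
With the tool pointing down it reaches from about 0.375 to 0.9 m from the base axis. Payload 3.1 kg.
Tool frame: the origin (TCP) lies on the centre line of the jaws, within the pads' length; the fingertips stand 25 mm ahead of it and the grasp point (between the pads) lies 6 mm ahead of it; z points along the fingers, y is the line along which they close (so a half turn about z gives the same grasp; the last joint's range is limited). The gripper opens to 87 mm and grips with 3 to 60 N. Pads are 19 mm wide; open, the fingers measure 117 mm over their backs; the gripper's body (75 mm by 190 mm) begins 51 mm behind the grasp point.
Start: joints at [63.684, 30.224, 82.088, -0, 67.689, -10.227], TCP at [0.173, 0.601, 0.248] pointing down, gripper open.
Joint ranges: [-176.69, 176.69], [-43.24, 126.21], [12.49, 139.97], [-82, 262], [0, 151.66], [-163.58, 163.58]. Speed limits (degrees/s): [159.86, 159.86, 180, 180, 180, 180].

### API

Orientations are given as a 3x3 rotation matrix whose columns are the frame's x, y, z axes.
In Python, from rig import * gives the robot as it stands.
- The arm moves only by the tool step_arm, never from a script. Its argument "steps" is a list of rows, each a list of 7 numbers: the shift along the tool's x, y, z normalised to -1 to 1, where 1 is 0.3 m, then the turn, a rotation vector about the tool's x, y, z normalised to -1 to 1, where 1 is 45 degrees, then the gripper's target within -1 to 1 (shut at 1, half-way at 0, fully open at -1). A call has 1 to 8 rows; each row is the pose to reach, as a shift and turn from the pose commanded when the call began, along the tool's axes at that moment; what a row does not reach only later rows make up. A row lasts 1/12 s, in which the tool goes at most 41.7 mm and 7.16 degrees, less where a joint would pass 70% of its speed; a pose out of reach is approached as far as the arm can. A call with a number of a shift or a turn outside -1 to 1 is refused whole. A call with a gripper value outside its range is refused whole. The fingers move at their own pace and stop on an object; the grip force is fixed at half the most. Time passes only in rows, so rows that repeat a pose let the fingers close. It gives the time, the measured TCP pose, the force, the opening and the grip force at its end, in the units of the state.
- read_state(): the state, without advancing time (a new reading comes with each control period).
- capture(name): name is "scene" or "top"; returns a dict with "image" (480x640x3 uint8, red, green, blue), "vertical_fov" (degrees; the focal length in pixels is half the picture's height over the tangent of half this angle, whatever the lens; pixels are square), "cx", "cy" (the principal point, pixels), "world_from_camera" (4x4, takes a point from camera to world coordinates). Camera axes: x right, y down, z forward; pixel columns grow to the right and rows downward; lengths in m; the calibration is good to about 2 mm. A picture is of the moment at which its call begins. There is no depth.
- hand_in(): hands the job in; it is judged then, once.
The state is a dict: "time_s": time; "joint_positions": joint angles; "qvel": joint speeds; "tau": joint torques, N m; "position": TCP position; "tcp_rot": TCP orientation; "force": force on the tool from outside, world axes, zero at the start; "moment": the same for the moment, N m; "opening": opening from 0.0 (shut) to 1.0 (fully open); "grasp_force": force on a finger pad.
Only numpy, scipy, OpenCV 4.12 (cv2) and the standard library are available. Lean on these libraries where they do the work, as an engineer would, in place of code of your own. Each camera call takes 0.05 s, during which the arm holds its last target. There are 200 camera calls.

## Working session

There is one attempt and no reset: what is moved stays moved. The work goes in short steps, Python scripts to look and compute and a tool call to move; the robot and the scene stay as the last step left them, time stands still between calls to the robot, and variables do not carry over. Pictures are saved under pics/ and viewed, at most 10 in all, crops included, and the job is handed in when it is done.

Besides the shell and the picture viewer there is one more tool, called by a JSON object that holds its "method" and its "body". step_arm: Moves the arm, as the interface text tells. Scaled input: -1 to 1 covers 0.3 m each way for a shift and 45 degrees each way for a turn. Its arguments: {"type":"object","properties":{"steps":{"type":"array"}},"required":["steps"]}

```bash
mkdir -p pics
cat > h.py <<'E'
from rig import *
import numpy as np, cv2
def snap(n,f):
    c=capture(n); cv2.imwrite(f'pics/{f}.png',c['image'][:,:,::-1]); np.save(f'pics/{f}.npy',c,allow_pickle=True); return c
def ray(c,u,v,z):
    f=240/np.tan(np.radians(c['vertical_fov'])/2); T=np.array(c['world_from_camera'])
    d=T[:3,:3]@np.array([(u-c['cx'])/f,(v-c['cy'])/f,1]); o=T[:3,3]
    return o+d*(z-o[2])/d[2]
def proj(c,p):
    f=240/np.tan(np.radians(c['vertical_fov'])/2); T=np.linalg.inv(np.array(c['world_from_camera']))
    q=T[:3,:3]@np.array(p)+T[:3,3]; return f*q[0]/q[2]+c['cx'],f*q[1]/q[2]+c['cy']
E
python3 - <<'E'
from h import *
for n in('scene','top'):
    c=snap(n,n+'0'); print(n,c['vertical_fov'],c['cx'],c['cy'],np.round(c['world_from_camera'],3).tolist())
s=read_state(); print(s['position'],s['tcp_rot'],s['opening'],s['force'],s['time_s'])
E
```

```text
scene 44.3286853461012 312.86186490960046 235.66844375522695 [[0.654, -0.515, 0.554, -0.017], [-0.756, -0.432, 0.491, -0.652], [-0.013, -0.741, -0.672, 0.757], [0.0, 0.0, 0.0, 1.0]]
top 51.63862531069793 314.98945224254544 241.73179819994084 [[0.014, -0.997, 0.075, 0.504], [-1.0, -0.012, 0.022, -0.153], [-0.021, -0.075, -0.997, 1.139], [0.0, 0.0, 0.0, 1.0]]
[0.17290052 0.59995443 0.24666367] [[-9.60848024e-01  2.77074597e-01 -8.61418989e-04]
 [ 2.77075737e-01  9.60846419e-01 -1.78757399e-03]
 [ 3.32400008e-04 -1.95626524e-03 -9.99998031e-01]] 1.0030594190157804 [-0.72127748  0.0899025   0.02343279] 0.1
```

View pics/top0.png

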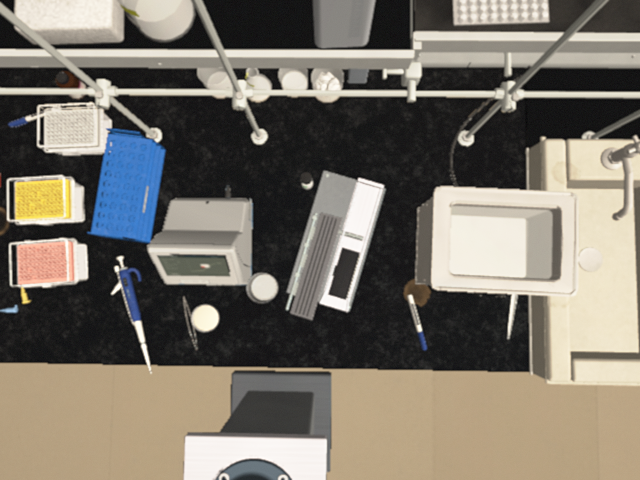

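View pics/scene0.png

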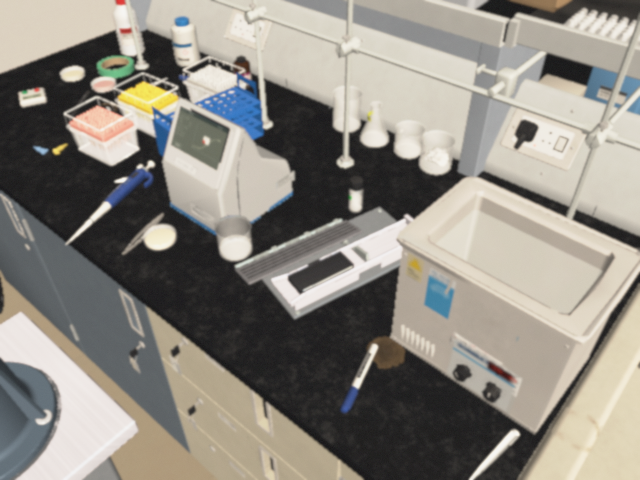

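The top view shows the lane running from about (340,308) to (372,182), with the flap at left, the tray at (345,273), the vial at (307,180) and the beaker at (262,288). I'll zoom in for edges.

Run:
```python
from h import *
a=cv2.imread('pics/top0.png')[165:325,240:400]
cv2.imwrite('pics/crop.png',cv2.resize(a,(592,592),interpolation=cv2.INTER_CUBIC))
c=np.load('pics/top0.npy',allow_pickle=True).item()
im=c['image'].astype(int); g=im.max(2)
# tray: dark blob inside lane
m=((g<60)*255).astype(np.uint8)
n,l,st,ce=cv2.connectedComponentsWithStats(m[240:305,325:362],connectivity=4)
for i in range(1,n):
    if st[i,4]>60:
        cnt=np.argwhere(l==i)[:,::-1].astype(np.float32)+[325,240]
        r=cv2.minAreaRect(cnt.astype(np.float32)); b=cv2.boxPoints(r); print(st[i],r)
        print([np.round(ray(c,*p,.042),4).tolist() for p in b])
```

```text
[  5   9  28  49 712] ((342.9218444824219, 273.01385498046875), (17.471435546875, 46.66151809692383), 16.50436019897461)
[[0.4734, -0.1586, 0.042], [0.5724, -0.1867, 0.042], [0.5619, -0.2238, 0.042], [0.4631, -0.1955, 0.042]]
[ 27  34  10  31 158] ((356.5, 289.0), (30.0, 9.0), 90.0)
[[0.5157, -0.2111, 0.042], [0.5159, -0.2309, 0.042], [0.4503, -0.2314, 0.042], [0.45, -0.2117, 0.042]]
```

View pics/crop.png

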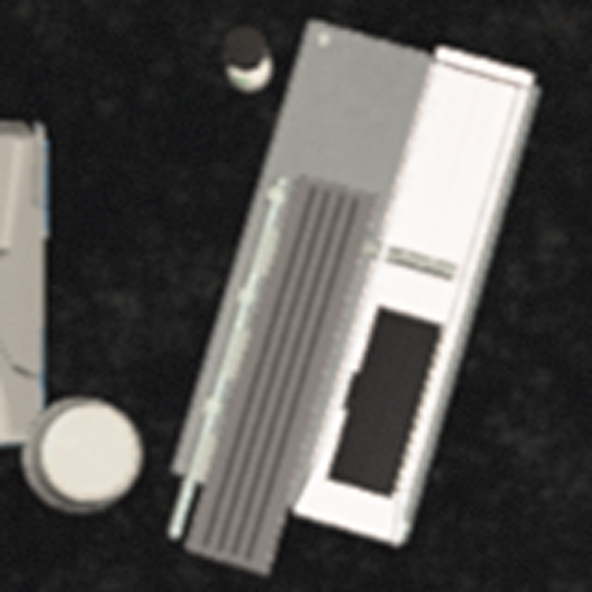

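The crop shows the gate slot near crop (421,262), tray corners about (378,310) to (440,325) and (330,480) to (392,495), flap corners (187,550), (268,573), (300,178), (377,192), and the stop at the top of the crop.

Run:
```python
from h import *
c=np.load('pics/top0.npy',allow_pickle=True).item()
P=lambda u,v,z:ray(c,240+(u+.5)/3.7-.5,165+(v+.5)/3.7-.5,z)
L={'gateL':(387,253,.03),'gateR':(456,270,.03),'stopL':(437,52,.045),'stopR':(535,83,.045),
'tRL':(331,480,.042),'tRR':(391,496,.042),'tFL':(381,309,.042),'tFR':(441,325,.042),
'wallLf':(432,60,.038),'wallLr':(297,512,.038),'wallRf':(528,92,.038),'wallRr':(400,545,.038),
'fRh':(187,550,.036),'fRl':(268,573,.045),'fFh':(300,178,.036),'fFl':(377,192,.045),'vial':(247,45,.074),'beak':(90,455,.062)}
W={k:P(*v) for k,v in L.items()}
for k,v in W.items(): print(k,np.round(v,4))
for a,b in(('wallLr','wallLf'),('wallRr','wallRf'),('tRL','tFL'),('tRR','tFR'),('fRh','fFh'),('fRl','fFl')):
    d=W[b]-W[a]; print(a,b,np.degrees(np.arctan2(d[1],d[0])),np.linalg.norm(d))
for n,z in(((418,285),0),((433,190),.2),((252,285),.1),((252,200),.2)): print(n,ray(c,*n,z))
g=(W['gateL']+W['gateR'])/2; print('gate',g)
for yaw in(-15.5,-16,-16.5):
    a=np.radians(yaw);R=np.array([[np.cos(a),-np.sin(a)],[np.sin(a),np.cos(a)]])
    print(yaw,{k:np.round(1e3*R.T@(v-g)[:2]).tolist() for k,v in W.items()})
s=read_state();print(np.degrees(np.arctan2(s['tcp_rot'][1,0],s['tcp_rot'][0,0])))
```

```text
gateL [ 0.6072 -0.1936  0.03  ]
gateR [ 0.5974 -0.2354  0.03  ]
stopL [ 0.7278 -0.2219  0.045 ]
stopR [ 0.7095 -0.2809  0.045 ]
tRL [ 0.4703 -0.1612  0.042 ]
tRR [ 0.4614 -0.1969  0.042 ]
tFL [ 0.5725 -0.1899  0.042 ]
tFR [ 0.5633 -0.2258  0.042 ]
wallLf [ 0.7243 -0.2194  0.038 ]
wallLr [ 0.4509 -0.1412  0.038 ]
wallRf [ 0.7053 -0.2775  0.038 ]
wallRr [ 0.4323 -0.2027  0.038 ]
fRh [ 0.4273 -0.0758  0.036 ]
fRl [ 0.4152 -0.1246  0.045 ]
fFh [ 0.6516 -0.1403  0.036 ]
fFl [ 0.6425 -0.1867  0.045 ]
vial [ 0.7249 -0.1086  0.074 ]
beak [ 0.4834 -0.0198  0.062 ]
wallLr wallLf -15.960294772295441 0.28434861910844583
wallRr wallRf -15.32798937142126 0.2830056968416306
tRL tFL -15.676733569315477 0.10612554555099944
tRR tFR -15.80392136693768 0.10598928643689343
fRh fFh -16.036286199718194 0.2334365390480633
fRl fFl -15.270241772163654 0.23564294205962338
(418, 285) [ 0.49318609 -0.36362698  0.        ]
(433, 190) [ 0.6756321  -0.35533876  0.2       ]
(252, 285) [0.48917506 0.0006995  0.1       ]
(252, 200) [ 0.65275597 -0.01028164  0.2       ]
gate [ 0.60233464 -0.21446228  0.03      ]
-15.5 
[... 612 characters left out ...]
-22.0], 'wallLf': [119.0, 29.0], 'wallLr': [-166.0, 29.0], 'wallRf': [116.0, -32.0], 'wallRr': [-167.0, -36.0], 'fRh': [-206.0, 85.0], 'fRl': [-205.0, 35.0], 'fFh': [27.0, 85.0], 'fFl': [31.0, 38.0], 'vial': [89.0, 136.0], 'beak': [-168.0, 154.0]}
-16.5 {'gateL': [-1.0, 21.0], 'gateR': [1.0, -21.0], 'stopL': [122.0, 28.0], 'stopR': [122.0, -33.0], 'tRL': [-142.0, 14.0], 'tRR': [-140.0, -23.0], 'tFL': [-36.0, 15.0], 'tFR': [-34.0, -22.0], 'wallLf': [118.0, 30.0], 'wallLr': [-166.0, 27.0], 'wallRf': [117.0, -31.0], 'wallRr': [-166.0, -37.0], 'fRh': [-207.0, 83.0], 'fRl': [-205.0, 33.0], 'fFh': [26.0, 85.0], 'fFl': [31.0, 38.0], 'vial': [87.0, 136.0], 'beak': [-169.0, 153.0]}
163.91424627325355
```

{"method": "step_arm", "body": {"steps": [[-0.833, -0.667, 0, 0, 0, -0.009, 0], [-0.833, -0.667, 0, 0, 0, -0.009, 0], [-0.833, -0.667, 0, 0, 0, -0.009, 0], [-0.833, -0.667, 0, 0, 0, -0.009, 0], [-0.833, -0.667, 0, 0, 0, -0.009, 0], [-0.833, -0.667, 0, 0, 0, -0.009, 0], [-0.833, -0.667, 0, 0, 0, -0.009, 0], [-0.833, -0.667, 0, 0, 0, -0.009, 0]]}}

```text
time_s: 0.77
position: [0.3591, 0.3362, 0.2473]
tcp_rot: [[-0.962, 0.272, -0.0], [0.272, 0.962, -0.001], [-0.0, -0.001, -1.0]]
force: [0.1, 0.6, -0.1]
opening: 0.526
grasp_force: 0.0
```

{"method": "step_arm", "body": {"steps": [[-0.347, -0.733, 0, 0, 0, 0, 0], [-0.347, -0.733, 0, 0, 0, 0, 0], [-0.347, -0.733, 0, 0, 0, 0, 0], [-0.347, -0.733, 0, 0, 0, 0, 0], [-0.347, -0.733, 0, 0, 0, 0, 0], [-0.347, -0.733, 0, 0, 0, 0, 0], [-0.347, -0.733, 0, 0, 0, 0, 0], [-0.347, -0.733, 0, 0, 0, 0, 0]]}}

```text
time_s: 1.43
position: [0.3989, 0.0975, 0.2475]
tcp_rot: [[-0.961, 0.275, -0.0], [0.275, 0.961, 0.0], [0.0, 0.0, -1.0]]
force: [-0.0, 0.2, -0.3]
opening: 0.496
grasp_force: 0.0
```

{"method": "step_arm", "body": {"steps": [[-0.347, -0.733, 0, 0, 0, 0, 0], [-0.347, -0.733, 0, 0, 0, 0, 0], [-0.347, -0.733, 0, 0, 0, 0, 0], [-0.347, -0.733, 0, 0, 0, 0, 0], [-0.347, -0.733, 0.2, 0, 0, 0, 0], [-0.347, -0.733, 0.3, 0, 0, 0, 0], [-0.347, -0.733, 0.4, 0, 0, 0, 0], [-0.347, -0.733, 0.4, 0, 0, 0, 0], [-0.347, -0.733, 0.4, 0, 0, 0, 0]]}}

```text
invalid input
```

{"method": "step_arm", "body": {"steps": [[-0.337, -0.727, 0, 0, 0, -0.004, 0], [-0.337, -0.727, 0, 0, 0, -0.004, 0], [-0.337, -0.727, 0, 0, 0, -0.004, 0], [-0.337, -0.727, 0, 0, 0, -0.004, 0], [-0.337, -0.727, 0.1, 0, 0, -0.004, 0], [-0.337, -0.727, 0.3, 0, 0, -0.004, 0], [-0.337, -0.727, 0.4, 0, 0, -0.004, 0], [-0.337, -0.727, 0.4, 0, 0, -0.004, 0]]}}

```text
time_s: 2.1
position: [0.437, -0.1379, 0.1251]
tcp_rot: [[-0.964, 0.267, -0.001], [0.267, 0.964, 0.001], [0.002, 0.001, -1.0]]
force: [0.2, -0.1, 0.0]
opening: 0.497
grasp_force: 0.0
```

Run:
```python
from h import *
s=read_state();print(s['position'],s['opening'],np.degrees(np.arctan2(s['tcp_rot'][1,0],s['tcp_rot'][0,0])),s['force'])
a=np.radians(-15.7);R=np.array([[np.cos(a),-np.sin(a)],[np.sin(a),np.cos(a)]])
print(1e3*R.T@(s['position'][:2]-np.array([.6023,-.2145])))
t=snap('top','top1');c=snap('scene','sc1')
cv2.imwrite('pics/c1.png',np.hstack([cv2.resize(t['image'][190:340,270:420,::-1],(390,390)),cv2.resize(c['image'][170:320,220:370,::-1],(390,390))]))
```

```text
[ 0.43699146 -0.13785209  0.1251018 ] 0.49743298174698686 164.49428322298846 [ 0.21682996 -0.10569625  0.03452235]
[-179.88212467   29.05574788]
```

View pics/c1.png

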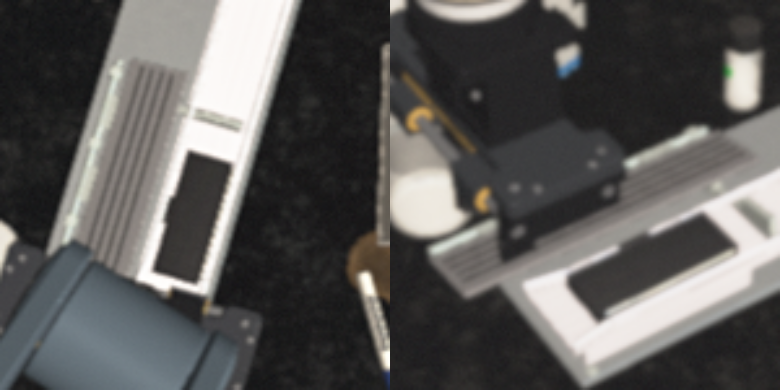

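The crop shows the open fingers above the flap's rear end and lane entry, with the tray still at rest. Descending now.

{"method": "step_arm", "body": {"steps": [[0, -0.006, 0.06, 0, 0, 0, 0], [0, -0.006, 0.12, 0, 0, 0, 0], [0, -0.006, 0.17, 0, 0, 0, 0], [0, -0.006, 0.19, 0, 0, 0, 0], [0, -0.006, 0.2, 0, 0, 0, 0], [0, -0.006, 0.205, 0, 0, 0, 0], [0, -0.006, 0.21, 0, 0, 0, 0], [0, -0.006, 0.21, 0, 0, 0, 0]]}}

```text
time_s: 2.87
position: [0.4367, -0.1394, 0.0655]
tcp_rot: [[-0.964, 0.267, 0.001], [0.267, 0.964, -0.0], [-0.001, 0.0, -1.0]]
force: [0.5, 2.5, 2.7]
opening: 0.501
grasp_force: 1.5
```

{"method": "step_arm", "body": {"steps": [[0, 0, 0.005, 0, 0, 0, 0], [0, 0, 0.01, 0, 0, 0, 0], [0, 0, 0.015, 0, 0, 0, 0], [0, 0, 0.02, 0, 0, 0, 0], [0, 0, 0.022, 0, 0, 0, 0], [0, 0, 0.022, 0, 0, 0, 0]]}}

```text
time_s: 3.37
position: [0.4365, -0.1401, 0.0589]
tcp_rot: [[-0.964, 0.267, 0.001], [0.267, 0.964, -0.0], [-0.001, -0.0, -1.0]]
force: [-2.1, 1.2, 15.4]
opening: 0.502
grasp_force: 7.6
```

Run:
```python
from h import *
s=read_state();print(s['position'],s['opening'],s['force'],s['moment'])
t=snap('top','top2');c=snap('scene','sc2')
cv2.imwrite('pics/c2.png',np.hstack([cv2.resize(t['image'][190:340,270:420,::-1],(390,390)),cv2.resize(c['image'][170:320,230:380,::-1],(390,390))]))
```

```text
[ 0.43653007 -0.14012417  0.05887808] 0.5019653928144828 [-2.09068138  1.17173584 15.42741579] [0.63851604 0.29008646 0.07656219]
```

View pics/c2.png

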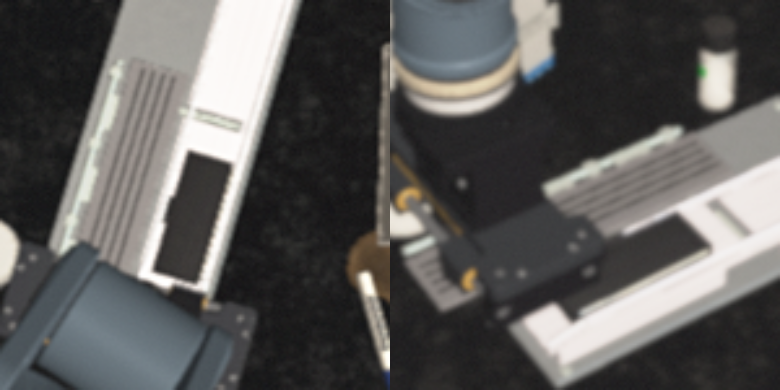

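The top crop shows the flap level and the gate slot dark and flat, with the tray untouched at crop (195,217). The force of 15 N says the flap is on its stop, so I'll push.

{"method": "step_arm", "body": {"steps": [[-0.01, 0, 0, 0, 0, 0, 0], [-0.02, 0, 0, 0, 0, 0, 0], [-0.03, 0, 0, 0, 0, 0, 0], [-0.04, 0, 0, 0, 0, 0, 0], [-0.05, 0, 0, 0, 0, 0, 0], [-0.06, 0, 0, 0, 0, 0, 0], [-0.07, 0, 0, 0, 0, 0, 0], [-0.08, 0, 0, 0, 0, 0, 0]]}}

```text
time_s: 4.13
position: [0.4458, -0.1403, 0.0582]
tcp_rot: [[-0.965, 0.262, -0.03], [0.261, 0.965, 0.014], [0.032, 0.005, -0.999]]
force: [-22.9, 1.8, 31.0]
opening: 0.499
grasp_force: 15.7
```

{"method": "step_arm", "body": {"steps": [[-0.008, 0, 0, 0, 0, 0, 0], [-0.016, 0, 0, 0, 0, 0, 0], [-0.024, 0, 0, 0, 0, 0, 0], [-0.032, 0, 0, 0, 0, 0, 0], [-0.04, 0, 0, 0, 0, 0, 0], [-0.05, 0, 0, 0, 0, 0, 0], [-0.06, 0, 0, 0, 0, 0, 0], [-0.07, 0, 0, 0, 0, 0, 0]]}}

```text
time_s: 4.8
position: [0.463, -0.144, 0.0582]
tcp_rot: [[-0.965, 0.261, -0.037], [0.261, 0.965, 0.017], [0.04, 0.007, -0.999]]
force: [-29.6, 4.9, 35.6]
opening: 0.501
grasp_force: 17.7
```

Friction on the flap is high (ratio about 0.8) and is tilting the tool, so I'll ease the press slightly.

{"method": "step_arm", "body": {"steps": [[0.005, 0, -0.001, 0, 0, 0, 0], [0.01, 0, -0.002, 0, 0, 0, 0], [0.01, 0, -0.002, 0, 0, 0, 0]]}}

```text
time_s: 5.05
position: [0.4632, -0.1441, 0.0584]
tcp_rot: [[-0.964, 0.263, -0.03], [0.263, 0.965, 0.015], [0.032, 0.006, -0.999]]
force: [-21.8, 4.8, 27.1]
opening: 0.496
grasp_force: 13.3
```

Run:
```python
from h import *
s=read_state();print(s['position'],s['opening'],s['force'],s['moment'],s['tcp_rot'][:,2],s['tcp_rot'][:,0])
p=s['position']+.025*s['tcp_rot'][:,2];print('tip',p)
a=np.radians(-15.7);R=np.array([[np.cos(a),-np.sin(a)],[np.sin(a),np.cos(a)]])
print(1e3*R.T@(p[:2]-np.array([.6023,-.2145])))
t=snap('top','top3')
for n,f in(('top',t),):
    m=(f['image'].max(2)<60).astype(np.uint8)[225:300,335:362]
```

```text
[ 0.46317761 -0.14409474  0.05843056] 0.49617199463941797 [-21.83258105   4.76187588  27.14801307] [1.69791231 3.63853354 0.59514804] [-0.02951866  0.01477656 -0.999455  ] [-0.96432803  0.26272405  0.03236547]
tip [ 0.46243964 -0.14372533  0.03344418]
[-153.79406892   30.28791652]
```

{"method": "step_arm", "body": {"steps": [[0, -0.003, -0.002, 0, 0, 0, 0], [0, -0.006, -0.003, 0, 0, 0, 0], [0, -0.008, -0.003, 0, 0, 0, 0], [-0.006, -0.01, -0.003, 0, 0, 0, 0], [-0.012, -0.01, -0.003, 0, 0, 0, 0], [-0.018, -0.01, -0.003, 0, 0, 0, 0]]}}

```text
time_s: 5.6
position: [0.4756, -0.1527, 0.0591]
tcp_rot: [[-0.964, 0.266, -0.013], [0.266, 0.964, 0.006], [0.014, 0.003, -1.0]]
force: [-9.3, 2.0, 12.1]
opening: 0.498
grasp_force: 6.1
```

{"method": "step_arm", "body": {"steps": [[-0.012, 0, 0, 0, 0, 0, 0], [-0.024, 0, 0, 0, 0, 0, 0], [-0.036, 0, 0, 0, 0, 0, 0], [-0.048, 0, 0, 0, 0, 0, 0], [-0.06, 0, 0, 0, 0, 0, 0], [-0.072, 0, 0, 0, 0, 0, 0], [-0.084, 0, 0, 0, 0, 0, 0], [-0.096, 0, 0, 0, 0, 0, 0]]}}

```text
time_s: 6.27
position: [0.5035, -0.1607, 0.0591]
tcp_rot: [[-0.964, 0.266, -0.013], [0.266, 0.964, 0.006], [0.014, 0.002, -1.0]]
force: [-9.9, 2.3, 12.0]
opening: 0.5
grasp_force: 6.2
```

```bash
cat >> h.py <<'E'
def rep():
    s=read_state();p=s['position']+.025*s['tcp_rot'][:,2]
    a=np.radians(-15.7);R=np.array([[np.cos(a),-np.sin(a)],[np.sin(a),np.cos(a)]])
    print(s['time_s'],'tip loader',1e3*R.T@(p[:2]-np.array([.6023,-.2145])),'z',p[2],'F loader',R.T@s['force'][:2],s['force'][2])
E
python3 - <<'E'
from h import *
rep();t=snap('top','top4');c=snap('scene','sc4')
cv2.imwrite('pics/c4.png',np.hstack([cv2.resize(t['image'][170:320,270:420,::-1],(390,390)),cv2.resize(c['image'][170:320,250:400,::-1],(390,390))]))
E
```

```text
6.2667 tip loader [-110.02273359   25.05782423] z 0.034069627660657326 F loader [-10.14304895  -0.45780777] 11.96251736953485
```

View pics/c4.png

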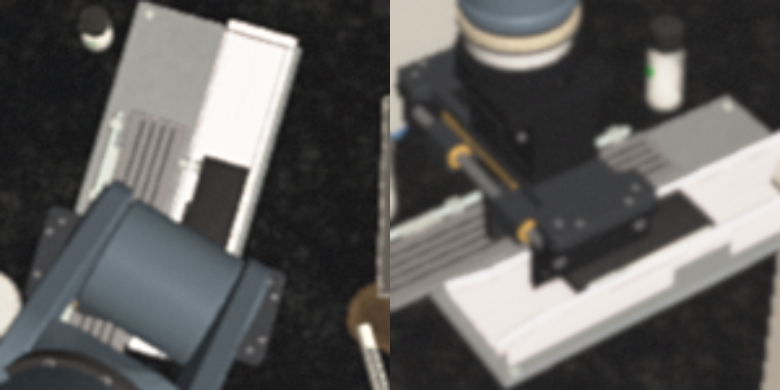

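The tray is flat and pushed with its front over the sunk gate at top crop (225,160). Pressure is steady at 12 N, so I continue.

{"method": "step_arm", "body": {"steps": [[-0.012, 0, 0, 0, 0, 0, 0], [-0.025, 0, 0, 0, 0, 0, 0], [-0.038, 0, 0, 0, 0, 0, 0], [-0.05, 0, 0, 0, 0, 0, 0], [-0.062, 0, 0, 0, 0, 0, 0], [-0.075, 0, 0, 0, 0, 0, 0], [-0.088, 0, 0, 0, 0, 0, 0], [-0.1, 0, 0, 0, 0, 0, 0]]}}

```text
time_s: 7.03
position: [0.533, -0.1693, 0.0591]
tcp_rot: [[-0.964, 0.266, -0.012], [0.266, 0.964, 0.005], [0.013, 0.002, -1.0]]
force: [-9.5, 1.1, 11.3]
opening: 0.503
grasp_force: 5.9
```

{"method": "step_arm", "body": {"steps": [[-0.012, 0, 0, 0, 0, 0, 0], [-0.025, 0, 0, 0, 0, 0, 0], [-0.038, 0, 0, 0, 0, 0, 0], [-0.05, 0, 0, 0, 0, 0, 0], [-0.062, 0, 0, 0, 0, 0, 0], [-0.075, 0, 0, 0, 0, 0, 0], [-0.088, 0, 0, 0, 0, 0, 0], [-0.1, 0, 0, 0, 0, 0, 0]]}}

```text
time_s: 7.7
position: [0.5623, -0.1776, 0.0592]
tcp_rot: [[-0.964, 0.266, -0.011], [0.266, 0.964, 0.004], [0.012, 0.001, -1.0]]
force: [-8.4, 2.6, 11.1]
opening: 0.499
grasp_force: 5.7
```

```bash
python3 -c "
from h import *
rep()"
```

```text
7.7 tip loader [-48.82745407  24.71159415] z 0.03417991729583574 F loader [-8.83227397  0.22782638] 11.10196762797509
```

{"method": "step_arm", "body": {"steps": [[-0.012, 0, 0, 0, 0, 0, 0], [-0.025, 0, 0, 0, 0, 0, 0], [-0.038, 0, 0, 0, 0, 0, 0], [-0.05, 0, 0, 0, 0, 0, 0], [-0.062, 0, 0, 0, 0, 0, 0], [-0.075, 0, 0, 0, 0, 0, 0], [-0.088, 0, 0, 0, 0, 0, 0], [-0.1, 0, 0, 0, 0, 0, 0]]}}

```text
time_s: 8.37
position: [0.5916, -0.1859, 0.0592]
tcp_rot: [[-0.964, 0.266, -0.01], [0.266, 0.964, 0.004], [0.011, 0.001, -1.0]]
force: [-9.8, 1.8, 10.7]
opening: 0.499
grasp_force: 5.4
```

{"method": "step_arm", "body": {"steps": [[-0.007, 0, 0, 0, 0, 0, 0], [-0.014, 0, 0, 0, 0, 0, 0], [-0.021, 0, 0, 0, 0, 0, 0], [-0.028, 0, 0, 0, 0, 0, 0], [-0.035, 0, 0, 0, 0, 0, 0], [-0.04, 0, 0, 0, 0, 0, 0], [-0.045, 0, 0, 0, 0, 0, 0], [-0.045, 0, 0, 0, 0, 0, 0]]}}

```text
time_s: 9.03
position: [0.6053, -0.1898, 0.0593]
tcp_rot: [[-0.964, 0.266, -0.008], [0.266, 0.964, 0.003], [0.009, 0.001, -1.0]]
force: [-7.1, 1.6, 9.4]
opening: 0.501
grasp_force: 4.9
```

```bash
python3 -c "
from h import *
rep()"
```

```text
9.0333 tip loader [-3.97925572 24.57123749] z 0.03425792030211218 F loader [-7.31412232 -0.39326784] 9.385903488921642
```

{"method": "step_arm", "body": {"steps": [[-0.003, 0, 0.001, 0, 0, 0, 0], [-0.006, 0, 0.001, 0, 0, 0, 0], [-0.009, 0, 0.001, 0, 0, 0, 0], [-0.012, 0, 0.001, 0, 0, 0, 0], [-0.015, 0, 0.001, 0, 0, 0, 0]]}}

```text
time_s: 9.45
position: [0.6058, -0.1899, 0.0591]
tcp_rot: [[-0.964, 0.265, -0.018], [0.265, 0.964, 0.006], [0.018, 0.001, -1.0]]
force: [-15.4, 2.6, 17.4]
opening: 0.497
grasp_force: 8.8
```

```bash
python3 -c "
from h import *
rep()"
```

```text
9.45 tip loader [-3.78196831 24.59929267] z 0.034095864619575575 F loader [-15.48125925  -1.67580062] 17.377797044226522
```

{"method": "step_arm", "body": {"steps": [[-0.003, 0, -0.001, 0, 0, 0, 0], [-0.006, 0, -0.001, 0, 0, 0, 0], [-0.009, 0, -0.001, 0, 0, 0, 0], [-0.012, 0, -0.001, 0, 0, 0, 0]]}}

```text
time_s: 9.78
position: [0.6088, -0.1908, 0.0592]
tcp_rot: [[-0.964, 0.267, -0.018], [0.267, 0.964, 0.006], [0.019, 0.001, -1.0]]
force: [-16.3, 2.1, 17.8]
opening: 0.5
grasp_force: 11.0
```

Run:
```python
from h import *
rep();t=snap('top','top5');c=snap('scene','sc5')
cv2.imwrite('pics/c5.png',np.hstack([cv2.resize(t['image'][170:270,310:410,::-1],(390,390),interpolation=2),cv2.resize(c['image'][170:270,300:400,::-1],(390,390),interpolation=2)]))
```

```text
9.7833 tip loader [-0.64187328 24.6345672 ] z 0.03417015500289485 F loader [-16.25325299  -2.41805348] 17.752101595734658
```

View pics/c5.png

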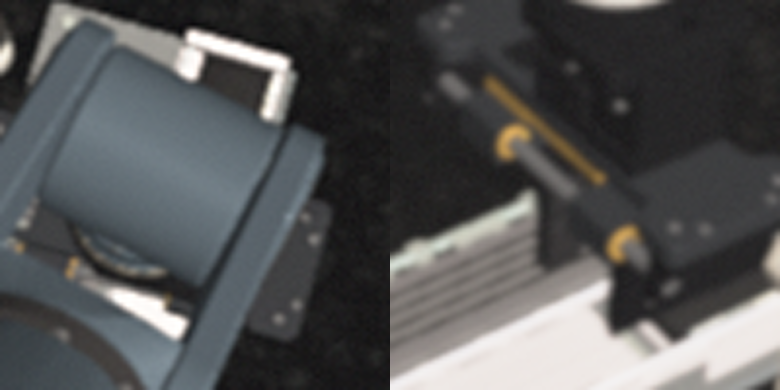

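The tray front is at the stop's face (top crop (240,60)), with no floor visibly left. I'll push on gently until the force shows contact.

{"method": "step_arm", "body": {"steps": [[-0.003, 0, -0.001, 0, 0, 0, 0], [-0.006, 0, -0.001, 0, 0, 0, 0], [-0.009, 0, -0.001, 0, 0, 0, 0]]}}

```text
time_s: 10.13
position: [0.609, -0.1908, 0.0592]
tcp_rot: [[-0.964, 0.266, -0.024], [0.266, 0.964, 0.008], [0.025, 0.002, -1.0]]
force: [-20.2, 2.2, 19.2]
opening: 0.502
grasp_force: 12.4
```

```bash
python3 -c "
from h import *
rep()"
```

```text
10.1333 tip loader [-0.55465641 24.67952835] z 0.034218222349436715 F loader [-19.98564622  -3.37315554] 19.21325626210113
```

{"method": "step_arm", "body": {"steps": [[-0.004, 0, -0.002, 0, 0, 0, 0], [-0.008, 0, -0.002, 0, 0, 0, 0], [-0.012, 0, -0.002, 0, 0, 0, 0]]}}

```text
time_s: 10.38
position: [0.6093, -0.1909, 0.0592]
tcp_rot: [[-0.963, 0.266, -0.032], [0.266, 0.964, 0.011], [0.033, 0.002, -0.999]]
force: [-25.9, 3.4, 20.9]
opening: 0.502
grasp_force: 14.4
```

```bash
python3 -c "
from h import *
rep()"
```

```text
10.3833 tip loader [-0.46318764 24.69545158] z 0.034229650324863116 F loader [-25.82365013  -3.7756172 ] 20.946932993895732
```

Force rose to 26 N with no motion, so the tray is home. I'll slide back with the flap still pressed, then lift.

{"method": "step_arm", "body": {"steps": [[0.015, 0, 0.002, 0, 0, 0, 0], [0.03, 0, 0.003, 0, 0, 0, 0], [0.045, 0, 0.004, 0, 0, 0, 0], [0.06, 0, 0.004, 0, 0, 0, 0], [0.08, 0, 0.004, 0, 0, 0, 0], [0.1, 0, 0.004, 0, 0, 0, 0], [0.12, 0, 0.004, 0, 0, 0, 0], [0.14, 0, 0.004, 0, 0, 0, 0]]}}

```text
time_s: 11.05
position: [0.5828, -0.1841, 0.0595]
tcp_rot: [[-0.964, 0.268, 0.002], [0.268, 0.964, -0.001], [-0.003, -0.001, -1.0]]
force: [3.2, -2.1, 4.9]
opening: 0.501
grasp_force: 2.3
```

```bash
python3 -c "
from h import *
rep()"
```

```text
11.05 tip loader [-26.95243433  24.01563192] z 0.03451983780715701 F loader [ 3.614272   -1.19871928] 4.887750989125504
```

{"method": "step_arm", "body": {"steps": [[0.02, 0, 0.001, 0, 0, 0, 0], [0.03, 0, 0, 0, 0, 0, 0], [0.03, 0, -0.01, 0, 0, 0, 0], [0.03, 0, -0.02, 0, 0, 0, 0], [0.03, 0, -0.035, 0, 0, 0, 0], [0.03, 0, -0.08, 0, 0, 0, 0], [0.03, 0, -0.18, 0, 0, 0, 0], [0.03, 0, -0.3, 0, 0, 0, 0]]}}

```text
time_s: 11.72
position: [0.5696, -0.1794, 0.1466]
tcp_rot: [[-0.964, 0.267, -0.011], [0.266, 0.964, 0.005], [0.012, 0.002, -1.0]]
force: [0.8, 0.1, 0.3]
opening: 0.498
grasp_force: 0.0
```

{"method": "step_arm", "body": {"steps": [[0.1, 0, -0.1, 0, 0, 0, 0], [0.2, 0, -0.2, 0, 0, 0, 0], [0.3, 0, -0.3, 0, 0, 0, 0], [0.4, 0.1, -0.3, 0, 0, 0, 0], [0.5, 0.3, -0.3, 0, 0, 0, 0], [0.5, 0.4, -0.3, 0, 0, 0, 0], [0.5, 0.5, -0.3, 0, 0, 0, 0], [0.5, 0.6, -0.3, 0, 0, 0, 0]]}}

```text
time_s: 12.38
position: [0.4737, 0.0351, 0.2385]
tcp_rot: [[-0.964, 0.266, -0.006], [0.266, 0.964, 0.001], [0.006, -0.001, -1.0]]
force: [1.0, -0.1, -0.2]
opening: 0.499
grasp_force: 0.0
```

Run:
```python
from h import *
rep();t=snap('top','top6');c=snap('scene','sc6')
cv2.imwrite('pics/c6.png',np.hstack([cv2.resize(t['image'][165:325,240:400,::-1],(390,390),interpolation=2),cv2.resize(c['image'][170:330,260:420,::-1],(390,390),interpolation=2)]))
```

```text
12.3833 tip loader [-191.48145456  205.4570885 ] z 0.2134977235858314 F loader [0.96096705 0.20867627] -0.18085327508191482
```

View pics/c6.png

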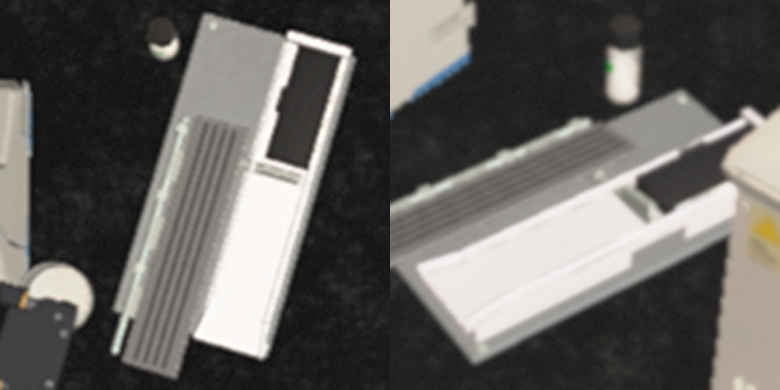

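The tray lies against the stop, the gate stands behind it at top crop (278,172), the flap is up and the bystanders are in place. A quick numeric check, then hand in.

Run:
```python
from h import *
c=np.load('pics/top6.npy',allow_pickle=True).item()
m=((c['image'].max(2)<60)*255).astype(np.uint8)[176:238,346:382]
n,l,st,ce=cv2.connectedComponentsWithStats(m,connectivity=4)
a=np.radians(-15.7);R=np.array([[np.cos(a),-np.sin(a)],[np.sin(a),np.cos(a)]])
for i in range(1,n):
    if st[i,4]>300:
        b=cv2.boxPoints(cv2.minAreaRect((np.argwhere(l==i)[:,::-1]+[346,176]).astype(np.float32)))
        print([np.round(1e3*R.T@(ray(c,*p,.042)[:2]-[.6023,-.2145])).tolist() for p in b])
```

```text
[[11.0, 16.0], [115.0, 15.0], [115.0, -23.0], [10.0, -22.0]]
```

```bash
python3 -c "
from rig import *
print(hand_in())"
```

```text
the job is handed in; nothing more can be done
None
```

I pushed the tray home against the end stop with the flap held down, then withdrew the hand; the last picture shows the flap risen, the gate up behind the tray and the vial and beaker in place. Handed in at about 12.4 s of the 38 s limit.

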